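Clamp a jar in the clockwork jar opener and wind it up

ROBOT

A 6-joint arm with a two-finger parallel gripper is mounted at the origin on the work surface. World frame = base frame: x ahead of the robot, y to its left, z up, the work surface at z = 0. Lengths are in m, angles in rad, forces in N, time in s.
With the tool pointing down it reaches from about 0.25 to 0.725 m from the base axis. Payload 4 kg.
Tool frame: the origin (TCP) lies midway between the tips of the shut fingers; the grasp point (between the pads) lies 19 mm behind it; y points along the fingers, z is the direction in which the jaws open and shut, and the axes are right-handed (so a half turn about y gives the same grasp; the last joint's range is limited). The gripper opens to 85 mm and grips with 20 to 120 N. Pads are 22 mm wide; open, the fingers measure 114 mm over their backs; the gripper's body (76 mm by 85 mm) begins 54 mm behind the grasp point. The pads swing forward as they close: fully open they stand 13 mm farther back than shut.
Start: joints at [1.107, 0.241, 0.005, 1.335, 0, 1.571], TCP at [0.224, 0.447, 0.231] pointing down, gripper open.
Joint ranges: [-2.72, 2.72], [-1.05, 1.87], [-1.09, 1.28], [-1.99, 2.15], [-1.42, 1.44], [-3.14, 3.14]. Speed limits (rad/s): [2.79, 2.79, 3.14, 3.14, 3.14, 3.14].

INTERFACE

Orientations are given as a unit quaternion [x, y, z, w].
In Python, from workcell import bot gives the robot as it stands. The module is installed in compiled form; this text tells all that it offers.
- The arm moves only by the shell command python3 -m handwheel 'ROWS' [OPENING]. ROWS is JSON, a list of rows, each a list of 6 numbers: the shift along the tool's x, y, z in units of 25 mm (1.0 is 25 mm), then the turn, a rotation vector about the tool's x, y, z in units of 10 degrees (1.0 is 10 degrees). A call has exactly 5 rows; each row is the pose to reach, as a shift and turn from the pose commanded when the call began, along the tool's axes at that moment; what a row does not reach only later rows make up. A row lasts 1/8 s, in which the tool goes at most 62.5 mm and 10.7 degrees, less where a joint would pass 70% of its speed; a pose out of reach is approached as far as the arm can. A call with a gripper value outside its range is refused whole. OPENING is the gripper command: -1 is shut, 1 is fully open, values between are in proportion, set as the call begins (- or left out, the last holds). The fingers move at their own pace and stop on an object; the grip force is fixed at half the most. Time passes only in rows, so rows that repeat a pose let the fingers close, or fill a call up. It gives the time, the measured TCP pose, the force and the opening at its end, in the units of the state.
- bot.get_obs(): the state, without advancing time (a new reading comes with each control period).
- bot.camera(name): name is "scene" or "top"; returns a dict with "color" (480x640x3 uint8, red, green, blue), "fx", "fy", "cx", "cy" (pixels), "dist_coeffs" ([k1, k2, p1, p2, k3] as OpenCV has them; the pictures are not rectified), "rvec" (rotation vector, rad) and "tvec" (3), from world to camera coordinates, as OpenCV has them. Camera axes: x right, y down, z forward; pixel columns grow to the right and rows downward; lengths in m; the calibration is good to about 2 mm. A picture is of the moment at which its call begins. There is no depth.
- bot.job_done(): hands the job in, once; it reports no verdict.
The state is a dict: "clock": time; "joint_pos": joint angles; "joint_vel": joint speeds; "tau": joint torques, N m; "eef_pos": TCP position; "tool_rot": TCP orientation; "ft_force": force on the tool from outside, world axes, zero at the start; "ft_torque": the same for the moment, N m; "grip_width": finger opening in m.
Only numpy, scipy, OpenCV 4.12 (cv2) and the standard library are available. Lean on these libraries where they do the work, as an engineer would, in place of code of your own. Each camera call takes 0.05 s, during which the arm holds its last target.

TASK

Get the jar opener ready: stand the short squat jar upright on the opener's bed, centred across the jaws, and let go of it; then slide the moving jaw gently shut until the jar is gripped between both jaws. Only then wind the opener's key clockwise, in as many partial turns as you need, until the spring is fully wound and the key comes up against its stop. Leave everything else on the counter where it stands.

Things in the scene. Friction and masses are not known exactly. Their poses are not given: they have to be found in the camera images.
- opener: White jar opener fixed to the counter; origin on the counter, x away from the robot, y left, z up, yaw varying 20 degrees either way. Base plate: x -80 to 80, y -150 to 185, 14 mm thick. Bed for the jar: its flat top between the jaws, on the line x = 0. Spring housing: x -64 to 50, y 75 to 185, up to 125 mm high; the face on its far side slopes 35 degrees, looking up and away from the robot (+x).
- fixed_jaw: Steel fixed jaw beside the spring housing, a plate 70 mm (opener's x) by 14 mm, 50 mm high. The origin is at the foot of the middle of its gripping face, at opener (0, 55, 14) mm; the face is upright and looks to opener -y; the axes are parallel to the opener's.
- jaw (a joint): Slide of the moving jaw, m: 0 is fully open (125 mm between the jaw faces), growing as it moves along opener +y towards the fixed jaw; end of travel 0.085. Starts at 0 to 0.025. About 2.5 N of friction, no spring: it stays where it is left. The squat jar is gripped at about 0.065.
- jaw_face (a point): Point on the gripping face of the moving jaw, 44 mm above the counter, on the line x = 0 of the opener; the face is upright and looks to opener +y; axes parallel to the opener's. The jaw is a steel plate 70 mm (x) by 12 mm (y), from 15 to 65 mm above the counter.
- jaw_tab (a point): Point in the moving jaw's thumb tab, 69 mm above the counter, axes parallel to the opener's. The tab is an upright block 30 mm (opener's x) by 12 mm (y), top 83 mm above the counter, behind the jaw plate (its middle 18 mm to the -y side of the gripping face). Push it on its -y side, 6 mm from this point, or pinch it.
- key (a joint): Turn of the winding key, rad: 0 is run down, growing as it turns clockwise seen by someone looking at the sloping face from above; the stop (fully wound) is at 4.7. Starts at 0.1 to 1.0. It stays where it is let go; turning takes about 0.10 N m at first and 0.17 N m near the stop. At 0 the bow's length lies along opener x, up and down the slope.
- key_grip (a point): Middle of the winding key's steel butterfly bow: 52 mm long (this frame's x), 10 mm thick (y, the way to pinch it), 23 mm along the key's axis (26 to 49 mm off the sloping face; this point is 38 mm off it, 119 mm above the counter). The frame turns with the key; z is the key's axis, pointing out of the face, up and away from the robot (opener +x), 35 degrees from vertical.
- jar: The short squat glass jar with paper label and aluminium lid: 60 mm diameter, 80 mm high, 0.2 to 0.4 kg. Origin at the centre of its underside, z up. Stands on the counter to the left or right of the opener, in a place shared out at random with the tall jar, the mill and the can.
- tall_jar: Bystander: tall glass jar, 64 mm diameter, 125 mm high, with a lid; origin at its underside.
- mill: Bystander: turned dark wooden pepper mill, 56 mm diameter, 140 mm high; origin at its underside.
- can: Bystander: steel food can, 66 mm diameter, 105 mm high; origin at its underside.
- spice: Bystander: small spice tin, 44 mm diameter, 45 mm high, at the opener's right end; origin at its underside.
- ramekin: Bystander: white ramekin, 72 mm diameter, 40 mm high, behind the opener; origin at its underside.
- spatula: Bystander: flat wooden spatula, 200 mm long, lying behind the opener; its axis x lies along the handle.

How it is judged:
On the way, in this order (a step that is already met when the one before it is completed fails the run):
1. the squat jar stands upright on the bed between the open jaws, released (x of jar in the frame of opener between -0.02 and 0.02 m and y of jar in the frame of opener between -0.05 and 0.03 m and z of jar in the frame of opener between 0.009 and 0.019 m and angle between jar's own z axis and vertical below 0.1 rad and linear speed of jar below 0.03 m/s and contact force between the fingers and jar below 0.2 N), for 0.2 s.
2. the moving jaw is pushed against the jar until both jaws press on it with more than 2 N (contact force between each of jaw, fixed_jaw and jar above 2 N), for 0.1 s.
3. the key is wound up to within about 17 degrees of its stop (value of joint key above 4.4 rad), for 0.2 s.
At the end, for the whole second after the job is handed in: The squat jar stands upright (within 0.1 rad) and still on the bed, within 20 mm of the jaws' centre line, with less than 3 mm between it and each jaw; the key is at 4.4 rad or more (its stop is at 4.7) and stays there; nothing is held (all of step 1 and y of jar in the frame of fixed_jaw above -0.033 m and y of jar in the frame of jaw_face below 0.033 m and value of joint key above 4.4 rad and velocity of joint key below 0.1 rad/s); the robot touches nothing.
It fails at once if the jaw is forced: more than 60 N on the jar (contact force between jaw and jar above 60 N).
It fails at once if the jar is tipped over (more than 0.6 rad) (angle between jar's own z axis and vertical above 0.6 rad).
It fails at once if another thing on the counter is moved more than 30 mm (distance of any of tall_jar, mill, can, spice, ramekin, spatula from where it was at the start of the episode above 0.03 m).
It also fails if it takes over 72 s, if anything falls off the work surface, if the arm or the gripper's body presses on something with over 40 N, if the wrist force passes 120 N, or if a joint passes its speed limit or range.

## Working session

There is one attempt and no reset: what is moved stays moved. The work goes in short steps, Python scripts to look and compute and a shell command to move; the robot and the scene stay as the last step left them, time stands still between calls to the robot, and variables do not carry over. Pictures are saved under pics/ and viewed, and the job is handed in when it is done.

```bash
mkdir -p pics; ls; python3 - <<'E'
from workcell import bot
import cv2,numpy as np
o=bot.get_obs()
for k,v in o.items(): print(k,np.round(v,4))
for n in("scene","top"):
    c=bot.camera(n); cv2.imwrite(f"pics/{n}0.png",c["color"][:,:,::-1])
    print(n,{k:np.round(v,4) for k,v in c.items() if k!="color"})
E
```

```text
pics
clock 0.0
joint_pos [1.107  0.2414 0.0037 1.3352 0.     1.5708]
joint_vel [-0.0007  0.0003 -0.0011 -0.0008  0.     -0.0019]
tau [ 2.00000e-04 -3.72316e+01  2.52407e+01  1.69000e-02  2.00000e-04
  0.00000e+00]
eef_pos [0.2234 0.4466 0.2304]
tool_rot [ 0.6889 -0.1627  0.1623 -0.6874]
ft_force [-0.3866 -0.3089 -0.693 ]
ft_torque [-0.0088 -0.0046  0.0241]
grip_width 0.0851
scene {'fx': np.float64(557.664), 'fy': np.float64(557.664), 'cx': np.float64(316.3052), 'cy': np.float64(241.6944), 'dist_coeffs': array([-0.0095,  0.    ,  0.    ,  0.    ,  0.    ]), 'rvec': array([ 1.9242,  1.6837, -0.6308]), 'tvec': array([-0.0873, -0.3657,  1.6121])}
top {'fx': np.float64(459.2021), 'fy': np.float64(459.2021), 'cx': np.float64(315.7604), 'cy': np.float64(241.8612), 'dist_coeffs': array([-0.034,  0.   ,  0.   ,  0.   ,  0.   ]), 'rvec': array([ 2.1349, -2.1781,  0.1576]), 'tvec': array([0.0071, 0.5622, 1.1577])}
```

View pics/scene0.png

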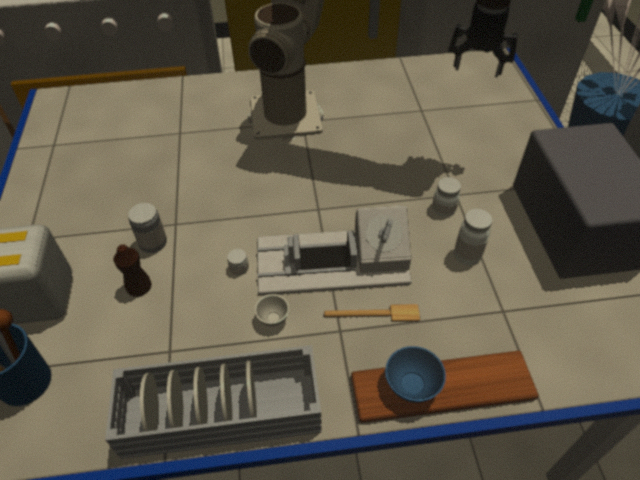

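View pics/top0.png

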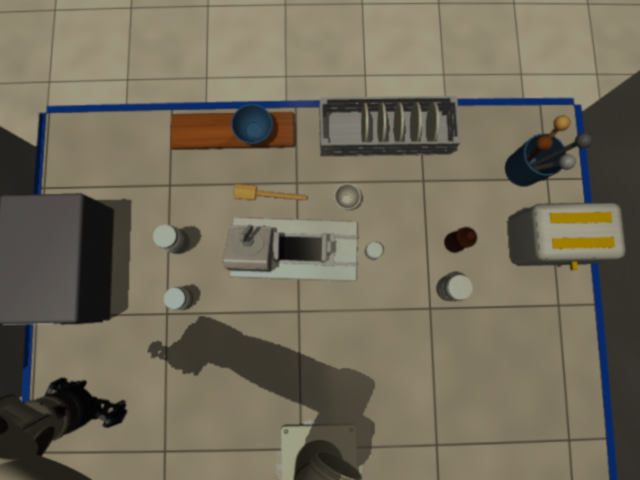

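The scene view shows the squat jar near (447,195), the tall jar at (474,235), and the opener at (330,250) with its key at (383,232). In the top view the jar is at (178,298) and the opener centre is near (293,250). Zooming in next.

```bash
cat > h.py <<'E'
from workcell import bot
import cv2,numpy as np
from scipy.spatial.transform import Rotation as R
def cam(n):
    c=bot.camera(n); K=np.array([[c["fx"],0,c["cx"]],[0,c["fy"],c["cy"]],[0,0,1]])
    return dict(img=c["color"][:,:,::-1].copy(),K=K,d=np.array(c["dist_coeffs"]),r=np.array(c["rvec"]),t=np.array(c["tvec"]))
def ray(c,uv):
    p=cv2.undistortPoints(np.array(uv,float).reshape(-1,1,2),c["K"],c["d"]).reshape(-1,2)
    Rm=cv2.Rodrigues(c["r"])[0]; o=-Rm.T@c["t"]; d=np.c_[p,np.ones(len(p))]@Rm
    return o,d
def onz(c,uv,z):
    o,d=ray(c,uv); return o+d*((z-o[2])/d[:,2])[:,None]
def proj(c,P): return cv2.projectPoints(np.array(P,float).reshape(-1,1,3),c["r"],c["t"],c["K"],c["d"])[0].reshape(-1,2)
def crop(c,u0,v0,u1,v1,s,name,pts=None):
    im=cv2.resize(c["img"][v0:v1,u0:u1],None,fx=s,fy=s,interpolation=cv2.INTER_CUBIC)
    if pts is not None:
        for p in proj(c,pts): cv2.circle(im,tuple(int(x) for x in ((p[0]-u0+.5)*s,(p[1]-v0+.5)*s)),3,(0,0,255),-1)
    cv2.imwrite("pics/"+name,im)
E
python3 - <<'E'
from h import *
c=cam("top"); crop(c,150,205,390,325,3.3,"t1.png")
c=cam("scene"); crop(c,220,165,500,330,2.8,"s1.png")
E
```

```text
(no output)
```

View pics/t1.png

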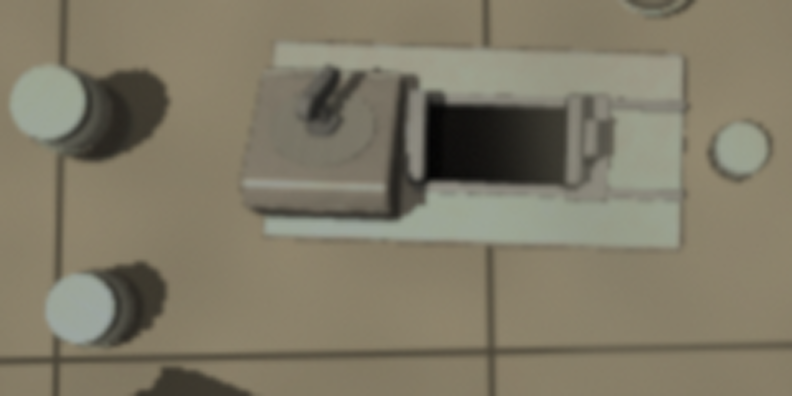

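View pics/s1.png

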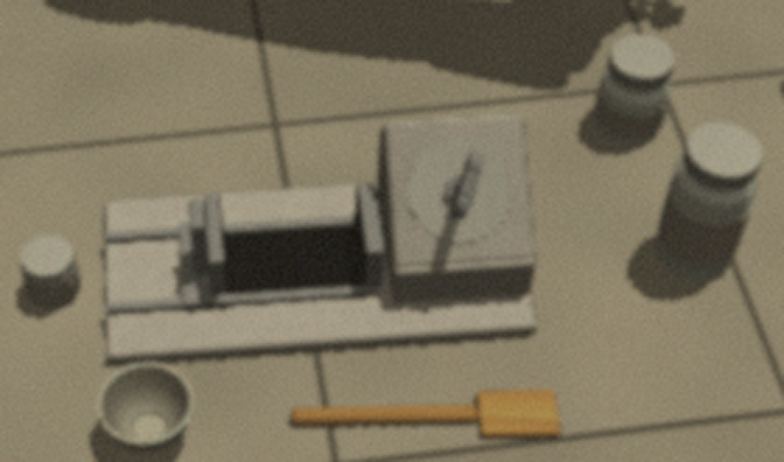

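```bash
cat >> h.py <<'E'
def fit():
    import json
    return np.array(json.load(open("op.json")))
def W(p,op=None):
    x,y,a=fit() if op is None else op
    p=np.atleast_2d(p); c,s=np.cos(a),np.sin(a)
    return np.c_[x+c*p[:,0]-s*p[:,1],y+s*p[:,0]+c*p[:,1],p[:,2]]
E
python3 - <<'E'
from h import *
import json
from scipy.optimize import least_squares
t=cam("top");s=cam("scene")
def ut(l): return np.array(l)/3.3+[150,205]-.5*(1-1/3.3)*0
def us(l): return np.array(l)/2.8+[220,165]
m=.014
Pt=[[.08,-.15,m],[-.08,-.15,m],[-.08,.185,m],[.08,.185,m]]; at=ut([[683,55],[680,247],[264,235],[275,42]])-.5
Ps=[[.08,-.15,m],[.08,.185,m],[-.08,-.15,m]]; as_=us([[107,357-6],[535,326],[107,203]])-.5
print(onz(t,at,m),onz(s,as_,m))
def res(q): return np.r_[(proj(t,W(Pt,q))-at).ravel(),(proj(s,W(Ps,q))-as_).ravel()]
r=least_squares(res,[.5,0,0]); print(r.x,np.round(r.fun,1))
json.dump(list(r.x),open("op.json","w"))
# jar lid
print("jar top", onz(t,ut([[81,308],[48,103],[741,149]])-.5,.08), onz(s,us([[642,55],[722,150]])-.5,.08), onz(s,us([[722,150]])-.5,.125),onz(t,ut([[48,103]])-.5,.125))
P=[[0,55e-3,.064],[0,.055,.014],[-.035,.055,.064],[.035,.055,.064]]+Pt
crop(t,150,205,390,325,3.3,"t2.png",W(P)); crop(s,220,165,500,330,2.8,"s2.png",W(P))
E
```

```text
[[ 0.6192112  -0.11449997  0.014     ]
 [ 0.46390694 -0.10705055  0.014     ]
 [ 0.48004465  0.22419625  0.014     ]
 [ 0.63622067  0.21597483  0.014     ]] [[ 0.61386333 -0.11735815  0.014     ]
 [ 0.63626751  0.21324732  0.014     ]
 [ 0.46399194 -0.10842817  0.014     ]]
[ 0.54776301  0.03630211 -0.05439766] [ 1.2 -0.1  0.8  1.6 -0.5  0.8 -0.3 -0.5 -0.1  2.2  1.7  0.4 -0.4 -1.3]
jar top [[ 0.42365095  0.34963096  0.08      ]
 [ 0.57951358  0.37796144  0.08      ]
 [ 0.53392543 -0.14947542  0.08      ]] [[0.42150508 0.34845887 0.08      ]
 [0.53478801 0.38109904 0.08      ]] [[0.57317483 0.35933471 0.125     ]] [[0.57250287 0.36349389 0.125     ]]
```

View pics/t2.png

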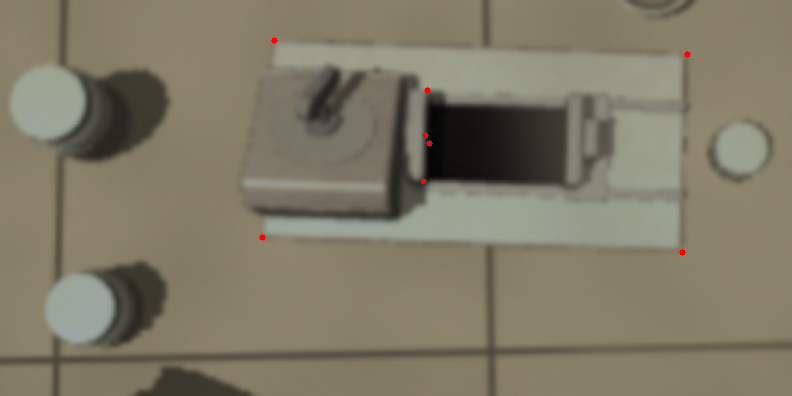

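View pics/s2.png

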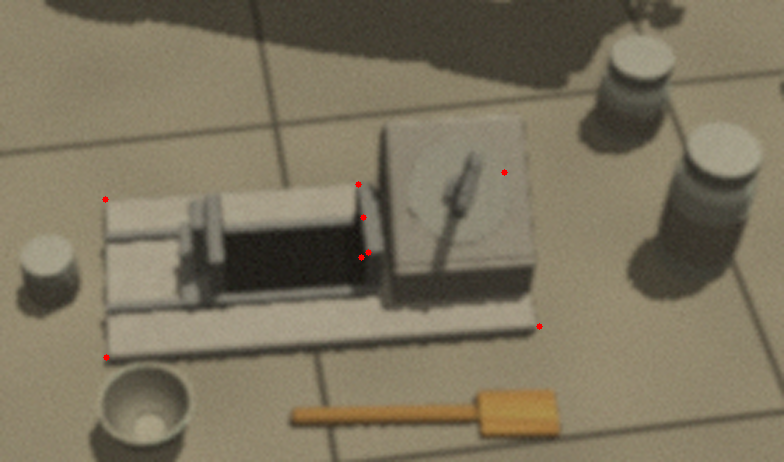

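```bash
cat >> h.py <<'E'
def st():
    o=bot.get_obs(); return np.array(o["eef_pos"]),R.from_quat(o["tool_rot"]),o
def go(pos,ydir,zdir,tol=None):
    """print the shift/turn in units to reach TCP pos with fingers along ydir and opening along zdir"""
    p,r,o=st(); y=np.array(ydir,float); y/=np.linalg.norm(y); z=np.array(zdir,float); z-=y*(z@y); z/=np.linalg.norm(z)
    T=R.from_matrix(np.c_[np.cross(y,z),y,z])
    print("shift",np.round(r.inv().apply(np.array(pos)-p)/.025,2),"turn",np.round(np.degrees((r.inv()*T).as_rotvec())/10,2),"pos",np.round(p,4),"q",np.round(o["joint_pos"],2))
E
python3 - <<'E'
from h import *
p,r,o=st(); print(r.as_matrix().round(3)); x,y,a=fit()
t=cam("top");s=cam("scene")
u=lambda l:np.array(l)/3.3+[150,205]-.5
f=onz(t,u([[568,100],[568,180]]),.065); print(f); 
i=lambda P:(R.from_euler("z",-a).apply(P-[x,y,0]))
print("jaw face in opener",i(f))
print("place",W([[0,.005,.039]]))
go([.4225,.349,.14],[0,0,-1],[1,0,0]);go([.4225,.349,.14],[0,0,-1],[-1,0,0])
go([.4225,.349,.14],[0,0,-1],[0,1,0])
crop(t,210,215,300,285,8,"t3.png");crop(s,340,195,430,285,6.5,"s3.png")
E
```

```text
[[ 0.894 -0.     0.447]
 [-0.447 -0.001  0.894]
 [-0.    -1.    -0.001]]
[[ 0.57639767 -0.01910289  0.065     ]
 [ 0.5143374  -0.01771283  0.065     ]]
jaw face in opener [[ 0.03160471 -0.05376615  0.065     ]
 [-0.03043933 -0.05575242  0.065     ]]
place [[0.54803487 0.04129471 0.039     ]]
shift [8.87 3.65 0.05] turn [0.   6.34 0.  ] pos [0.2236 0.4471 0.2312] q [1.11 0.24 0.   1.34 0.   1.57]
shift [8.87 3.65 0.05] turn [  0.   -11.66  -0.  ] pos [0.2236 0.4471 0.2312] q [1.11 0.24 0.   1.34 0.   1.57]
shift [8.87 3.65 0.05] turn [ 0.   -2.66 -0.  ] pos [0.2236 0.4471 0.2312] q [1.11 0.24 0.   1.34 0.   1.57]
```

View pics/t3.png

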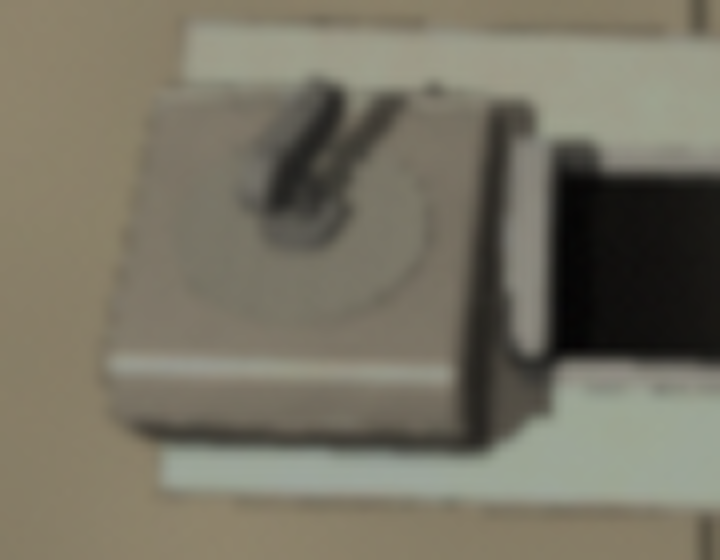

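View pics/s3.png

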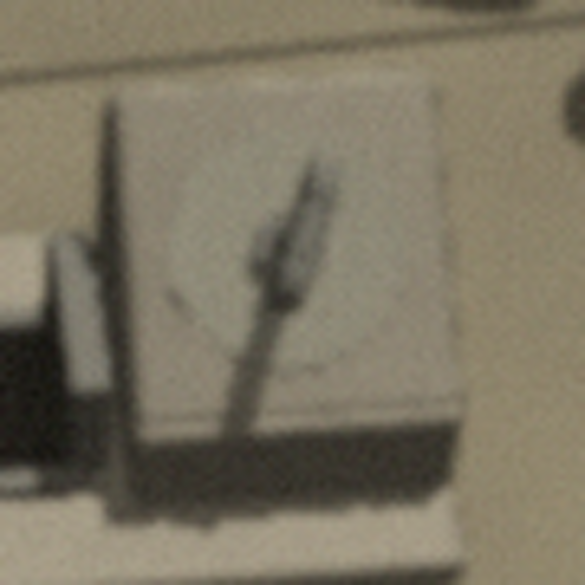

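```bash
python3 -m handwheel '[[1.8,0.7,0,0,0.5,0],[3.6,1.4,0,0,1,0],[5.4,2.2,0,0,1.5,0],[7.2,3,0,0,2,0],[8.87,3.65,0.05,0,2.4,0]]' 1
python3 - <<'E'
from h import *
go([.4225,.349,.026],[0,0,-1],[np.cos(.69),np.sin(.69),0])
t=cam("top");s=cam("scene");crop(t,110,230,250,370,5,"t4.png");crop(s,380,120,520,260,5,"s4.png")
E
```

```text
clock: 1.02
eef_pos: [0.4237, 0.3481, 0.1393]
tool_rot: [0.639, -0.303, 0.303, -0.639]
ft_force: [0.4, 0.1, 0.1]
grip_width: 0.0857
shift [-0.06  4.53 -0.01] turn [ 0.   -0.03 -0.  ] pos [0.4237 0.3481 0.1393] q [ 0.69  0.39 -0.03  1.15  0.    1.57]
```

View pics/t4.png

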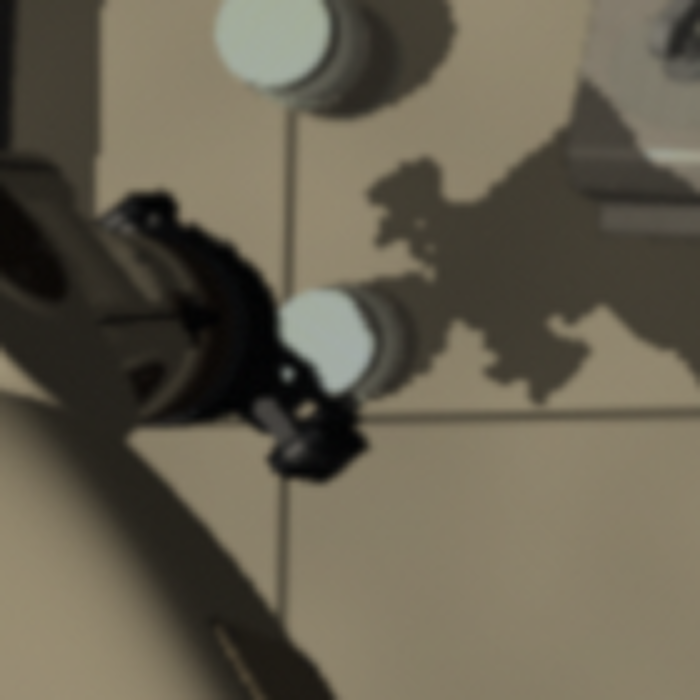

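View pics/s4.png

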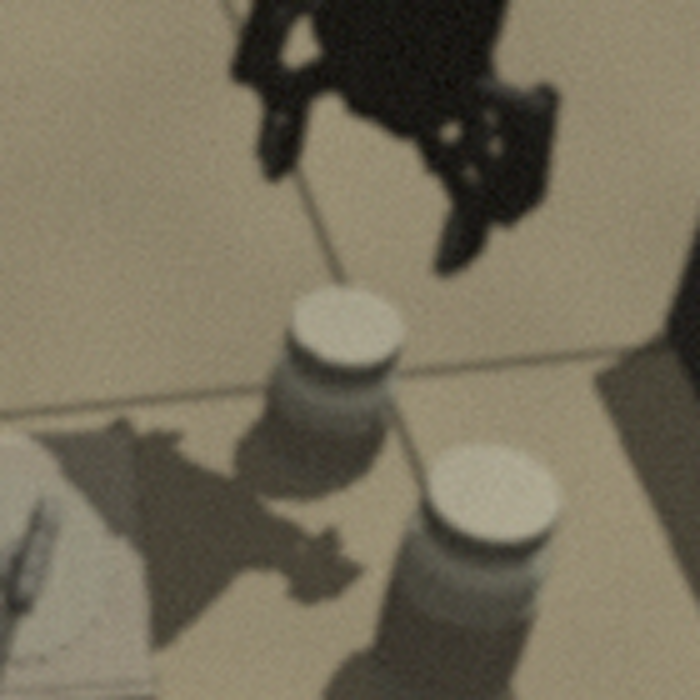

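The open gripper hangs above the squat jar, with its lid at about (340,325) in the scene crop, and the tall jar is clear. Lowering to it now.

```bash
python3 -m handwheel '[[0,1,0,0,0,0],[0,2,0,0,0,0],[-0.05,3.2,0,0,0,0],[-0.05,4.1,0,0,0,0],[-0.05,4.5,0,0,0,0]]' 1
python3 -m handwheel '[[0,0,0,0,0,0],[0,0,0,0,0,0],[0,0,0,0,0,0],[0,0,0,0,0,0],[0,0,0,0,0,0]]' -1
python3 - <<'E'
from h import *
go([.4225,.349,.17],[0,0,-1],[np.cos(.69),np.sin(.69),0])
s=cam("scene");crop(s,380,120,520,260,5,"s5.png")
E
```

```text
clock: 1.75
eef_pos: [0.4206, 0.3499, 0.0265]
tool_rot: [0.64, -0.302, 0.301, -0.639]
ft_force: [-0.6, -0.4, 0.6]
grip_width: 0.0859
clock: 2.38
eef_pos: [0.4226, 0.3509, 0.0291]
tool_rot: [-0.638, 0.302, -0.302, 0.64]
ft_force: [-1.6, -0.4, 6.1]
grip_width: 0.0575
shift [ 0.06 -5.64 -0.04] turn [-0.02 -0.01 -0.  ] pos [0.4226 0.3509 0.0291] q [ 0.69  0.5  -0.17  0.89  0.    1.58]
```

View pics/s5.png

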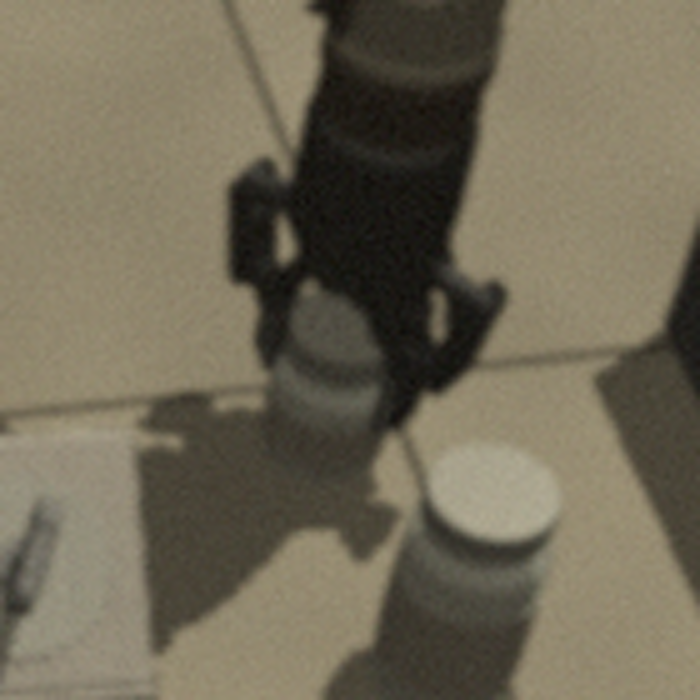

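Jar gripped at 57.5 mm width. Lifting it.

```bash
python3 -m handwheel '[[0,-0.7,0,0,0,0],[0,-2,0,0,0,0],[0,-3.8,0,0,0,0],[0,-5.4,0,0,0,0],[0,-6.8,0,0,0,0]]' -1
python3 - <<'E'
from h import *
x,y,a=fit(); zd=[np.cos(a),np.sin(a),0]
go(W([[0,.002,.2]])[0],[0,0,-1],zd)
print(bot.get_obs()["grip_width"])
E
```

```text
clock: 3.05
eef_pos: [0.4217, 0.3499, 0.199]
tool_rot: [-0.639, 0.302, -0.302, 0.639]
ft_force: [0.2, 1.1, -2.4]
grip_width: 0.0575
shift [12.83 -0.04 -4.02] turn [-0.    4.25 -0.  ] pos [0.4217 0.3499 0.199 ] q [ 0.69  0.35  0.07  1.29 -0.    1.58]
0.057548464764791994
```

```bash
python3 -m handwheel '[[1,0,-0.3,0,0.4,0],[2.3,0,-0.7,0,0.8,0],[3.8,0,-1.2,0,1.3,0],[5.5,0,-1.7,0,1.8,0],[7.2,0,-2.2,0,2.3,0]]' -1
python3 - <<'E'
from h import *
x,y,a=fit(); zd=[np.cos(a),np.sin(a),0]
go(W([[0,.002,.2]])[0],[0,0,-1],zd)
E
```

```text
clock: 3.68
eef_pos: [0.4936, 0.1747, 0.1972]
tool_rot: [0.566, -0.424, 0.424, -0.566]
ft_force: [0.3, 1.0, -1.2]
grip_width: 0.0574
shift [ 5.85 -0.11  0.55] turn [0.   1.94 0.  ] pos [0.4936 0.1747 0.1972] q [ 0.34  0.3   0.    1.27 -0.    1.63]
```

```bash
python3 -m handwheel '[[1.5,0,0.15,0,0.5,0],[3,0,0.3,0,1,0],[4.5,0,0.45,0,1.5,0],[5.4,-0.05,0.5,0,1.8,0],[5.85,-0.1,0.55,0,1.95,0]]' -1
python3 - <<'E'
from h import *
x,y,a=fit(); zd=[np.cos(a),np.sin(a),0]
go(W([[0,.002,.045]])[0],[0,0,-1],zd)
t=cam("top");s=cam("scene");crop(t,200,190,380,310,4,"t6.png");crop(s,220,100,420,330,2.5,"s6.png")
E
```

```text
clock: 4.3
eef_pos: [0.5481, 0.0384, 0.1997]
tool_rot: [-0.486, 0.514, -0.514, 0.485]
ft_force: [-0.3, 0.7, -1.7]
grip_width: 0.0575
shift [ 0.    6.19 -0.  ] turn [ 0.01 -0.01  0.  ] pos [0.5481 0.0384 0.1997] q [ 0.07  0.35  0.08  1.3  -0.    1.7 ]
```

View pics/t6.png

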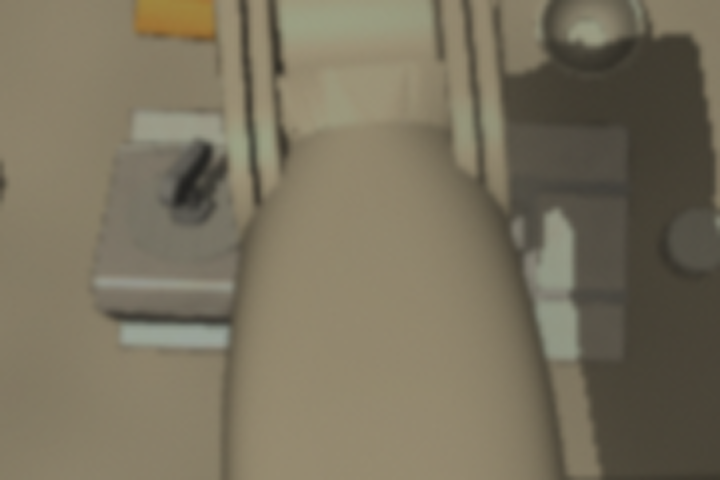

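View pics/s6.png

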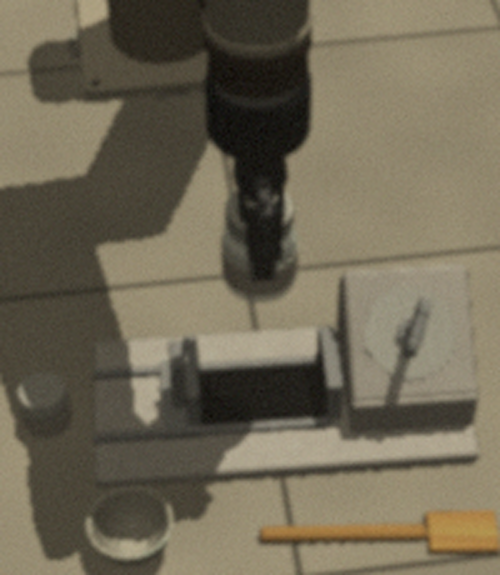

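Arm over the bed, jar hanging at about (260,250) in the crop and upright. Lowering between the jaws.

```bash
python3 -m handwheel '[[0,1,0,0,0,0],[0,2.4,0,0,0,0],[0,3.8,0,0,0,0],[0,5,0,0,0,0],[0,5.9,0,0,0,0]]' -1
python3 - <<'E'
from h import *
x,y,a=fit(); zd=[np.cos(a),np.sin(a),0]
go(W([[0,.002,.043]])[0],[0,0,-1],zd); print(st()[2]["ft_force"])
s=cam("scene");crop(s,220,100,420,330,2.5,"s7.png")
E
```

```text
clock: 5.03
eef_pos: [0.547, 0.041, 0.0511]
tool_rot: [-0.487, 0.513, -0.512, 0.487]
ft_force: [0.3, 0.1, -2.7]
grip_width: 0.0576
shift [0.11 0.32 0.04] turn [ 0.01  0.02 -0.  ] pos [0.547  0.041  0.0511] q [ 0.07  0.48 -0.15  0.95  0.    1.7 ]
[ 0.33690914  0.10522892 -2.66892297]
```

View pics/s7.png

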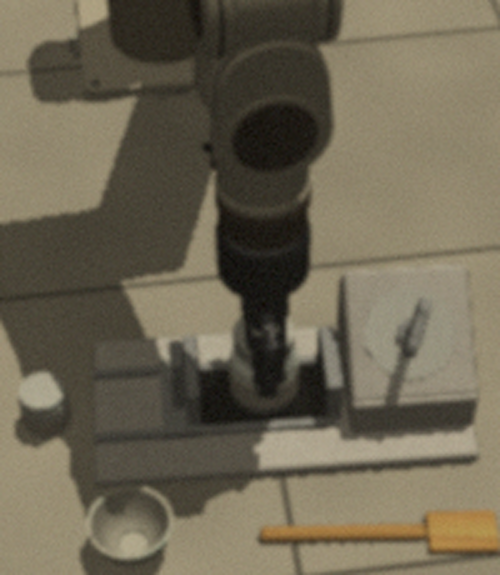

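```bash
python3 -m handwheel '[[0,0.1,0,0,0,0],[0.05,0.2,0,0,0,0],[0.05,0.25,0,0,0,0],[0.05,0.3,0,0,0,0],[0.05,0.3,0,0,0,0]]' -1
```

```text
clock: 5.7
eef_pos: [0.5482, 0.0384, 0.0453]
tool_rot: [0.486, -0.513, 0.513, -0.487]
ft_force: [0.1, -0.2, -1.9]
grip_width: 0.0577
```

```bash
python3 -m handwheel '[[0,0.05,0,0,0,0],[0,0.1,0,0,0,0],[0,0.15,0,0,0,0],[0,0.15,0,0,0,0],[0,0.15,0,0,0,0]]' -1
```

```text
clock: 6.32
eef_pos: [0.5482, 0.0384, 0.0431]
tool_rot: [0.486, -0.513, 0.513, -0.487]
ft_force: [-4.5, 0.3, 9.2]
grip_width: 0.0575
```

Contact (9 N up, about what was expected). Releasing, then rising.

```bash
python3 -m handwheel '[[0,0,0,0,0,0],[0,0,0,0,0,0],[0,0,0,0,0,0],[0,0,0,0,0,0],[0,0,0,0,0,0]]' 1
python3 -m handwheel '[[0,-0.6,0,0,0,0],[0,-1.8,0,0,0,0],[0,-3.5,0,0,0,0],[0,-5,0,0,0,0],[0,-6.2,0,0,0,0]]' 1
python3 - <<'E'
from h import *
s=cam("scene");crop(s,250,180,430,310,4.4,"s8.png")
E
```

```text
clock: 6.95
eef_pos: [0.5481, 0.0384, 0.0411]
tool_rot: [-0.486, 0.513, -0.513, 0.486]
ft_force: [-0.1, 0.3, 0.1]
grip_width: 0.0854
clock: 7.58
eef_pos: [0.5486, 0.0385, 0.1995]
tool_rot: [0.486, -0.513, 0.514, -0.487]
ft_force: [0.5, 0.0, -0.6]
grip_width: 0.0853
```

View pics/s8.png

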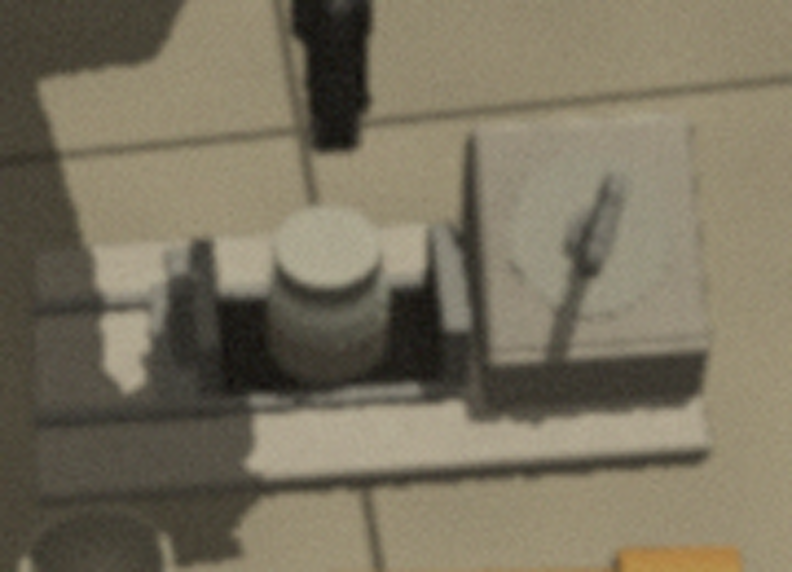

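Jar stands upright on the bed (lid at (328,247) in the crop). Checking its position and planning the jaw push with closed fingers.

```bash
python3 - <<'E'
from h import *
s=cam("scene"); x,y,a=fit(); zd=[np.cos(a),np.sin(a),0]
P=onz(s,[[328/4.4+249.5,247/4.4+179.5]],.094); print(R.from_euler("z",-a).apply(P-[x,y,0]))
go(W([[0,-.105,.13]])[0],[0,0,-1],zd)
E
```

```text
[[ 1.84138052e-03 -5.93131779e-05  9.40000000e-02]]
shift [ 4.3   2.86 -0.14] turn [-0.05  0.   -0.01] pos [0.5507 0.0386 0.2016] q [ 0.07  0.35  0.08  1.29 -0.    1.69]
```

```bash
python3 -m handwheel '[[1,0,0,0,0,0],[2.4,0.4,0,0,0,0],[3.8,1,-0.05,0,0,0],[4.3,2,-0.05,0,0,0],[4.3,2.85,-0.05,0,0,0]]' -1
python3 -m handwheel '[[0,1,0,0,0,0],[0,1.8,0,0,0,0],[0,2.4,0,0,0,0],[0,2.7,0,0,0,0],[0,2.7,0,0,0,0]]' -1
python3 - <<'E'
from h import *
x,y,a=fit(); zd=[np.cos(a),np.sin(a),0]
go(W([[0,-.09,.063]])[0],[0,0,-1],zd)
s=cam("scene");t=cam("top");crop(s,220,150,430,310,3.8,"s9.png")
E
```

```text
clock: 8.3
eef_pos: [0.5402, -0.0701, 0.1238]
tool_rot: [-0.486, 0.514, -0.513, 0.486]
ft_force: [-0.5, 0.4, -0.6]
grip_width: 0.0001
clock: 8.93
eef_pos: [0.5408, -0.0688, 0.0572]
tool_rot: [-0.487, 0.513, -0.513, 0.486]
ft_force: [0.4, -0.8, -0.3]
grip_width: 0.0001
shift [-0.61 -0.23  0.05] turn [ 0.  0. -0.] pos [ 0.5408 -0.0688  0.0572] q [-0.13  0.47 -0.15  0.96 -0.    1.5 ]
```

View pics/s9.png

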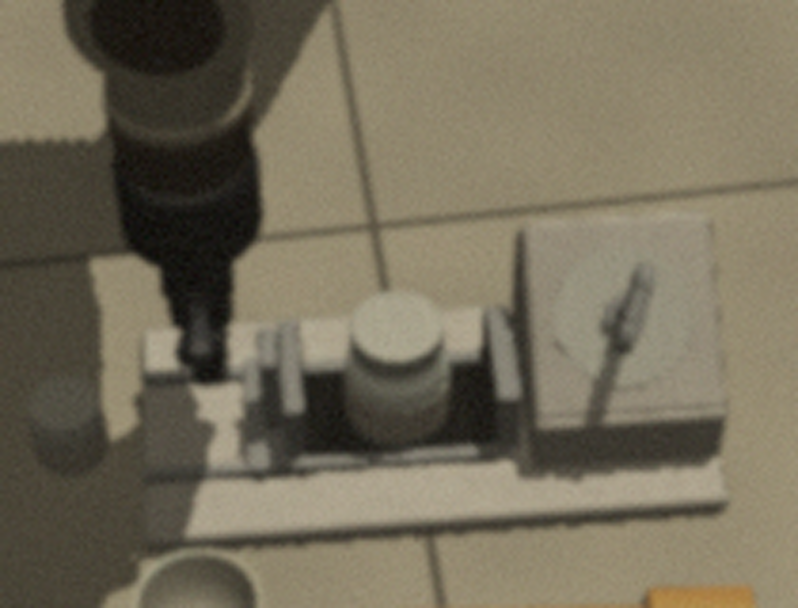

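Shut fingers stand at about (208,360), right behind the thumb tab at (268,350). Pushing.

```bash
python3 -m handwheel '[[-0.3,-0.2,0.05,0,0,0],[-0.6,-0.2,0.05,0,0,0],[-0.9,-0.2,0.05,0,0,0],[-1.1,-0.2,0.05,0,0,0],[-1.3,-0.2,0.05,0,0,0]]' -1
python3 -m handwheel '[[-0.1,0,0,0,0,0],[-0.2,0,0,0,0,0],[-0.3,0,0,0,0,0],[-0.4,0,0,0,0,0],[-0.5,0,0,0,0,0]]' -1
python3 - <<'E'
from h import *
x,y,a=fit()
print(R.from_euler("z",-a).apply(st()[0]-[x,y,0]))
s=cam("scene");t=cam("top");crop(s,220,150,430,310,3.8,"s10.png")
E
```

```text
clock: 9.65
eef_pos: [0.5445, -0.0364, 0.0628]
tool_rot: [0.486, -0.513, 0.514, -0.486]
ft_force: [0.7, -3.1, 1.5]
grip_width: 0.0
clock: 10.28
eef_pos: [0.5448, -0.0242, 0.0625]
tool_rot: [0.487, -0.513, 0.514, -0.486]
ft_force: [0.5, -4.5, 0.6]
grip_width: 0.0002
[ 0.00031553 -0.06060709  0.06254131]
```

View pics/s10.png

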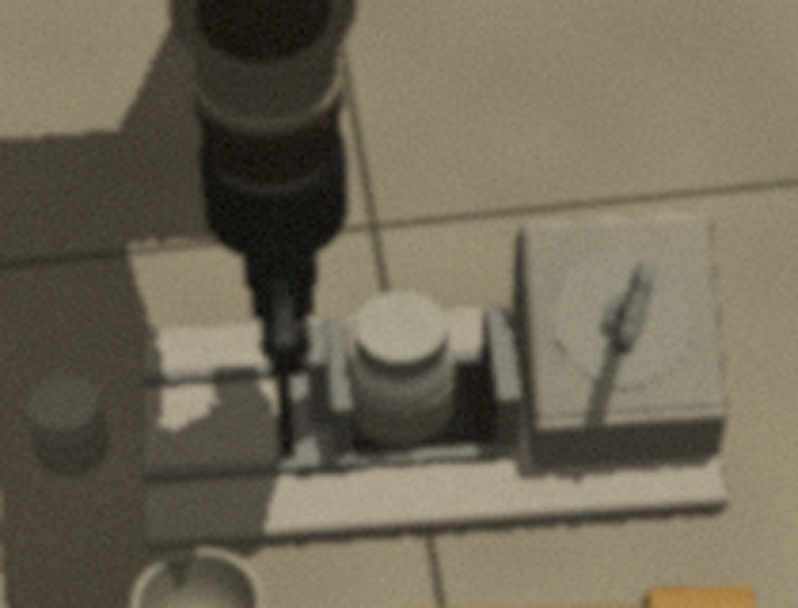

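The jaw has reached the jar and about 20 mm remain to the fixed jaw. Continuing gently.

```bash
python3 -m handwheel '[[-0.14,0,0,0,0,0],[-0.28,0,0,0,0,0],[-0.42,0,0,0,0,0],[-0.56,0,0,0,0,0],[-0.7,0,0,0,0,0]]' -1
python3 -m handwheel '[[-0.03,0,0,0,0,0],[-0.06,0,0,0,0,0],[-0.09,0,0,0,0,0],[-0.12,0,0,0,0,0],[-0.15,0,0,0,0,0]]' -1
```

```text
clock: 11.0
eef_pos: [0.5457, -0.0062, 0.0625]
tool_rot: [0.486, -0.513, 0.513, -0.486]
ft_force: [2.9, -4.1, -0.3]
grip_width: 0.0
clock: 11.62
eef_pos: [0.5459, -0.0028, 0.0626]
tool_rot: [0.486, -0.513, 0.513, -0.486]
ft_force: [3.3, -3.9, -0.6]
grip_width: -0.0002
```

```bash
python3 - <<'E'
from h import *
x,y,a=fit()
print(R.from_euler("z",-a).apply(st()[0]-[x,y,0]))
s=cam("scene");t=cam("top");crop(s,220,150,430,310,3.8,"s11.png")
E
```

```text
[ 0.00027935 -0.03909522  0.06256354]
```

View pics/s11.png

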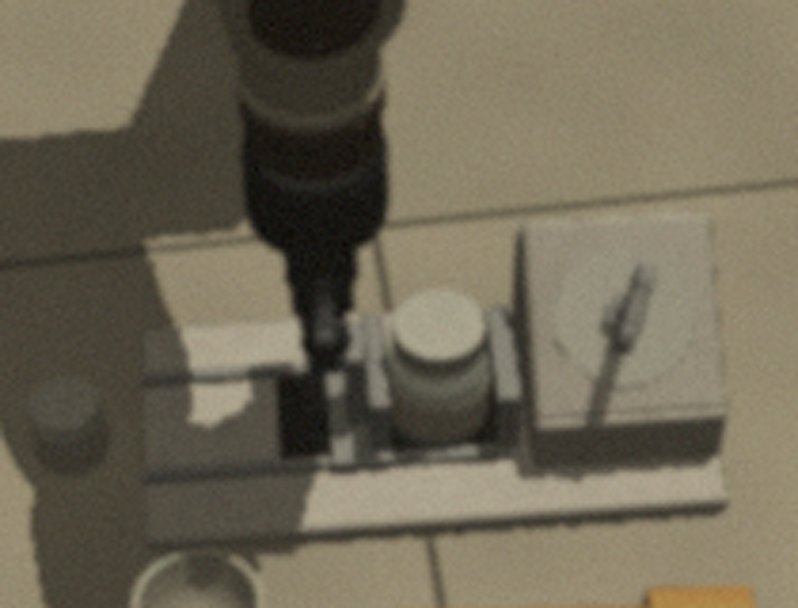

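Nearly closed. More small increments, watching force.

```bash
python3 -m handwheel '[[-0.03,0,0,0,0,0],[-0.06,0,0,0,0,0],[-0.09,0,0,0,0,0],[-0.12,0,0,0,0,0],[-0.15,0,0,0,0,0]]' -1

```

```text
clock: 12.35
eef_pos: [0.5459, -0.0021, 0.0626]
tool_rot: [0.488, -0.512, 0.515, -0.484]
ft_force: [2.2, -12.2, 1.2]
grip_width: -0.0001
```

```bash
python3 -m handwheel '[[-0.04,0,0,0,0,0],[-0.08,0,0,0,0,0],[-0.08,0,0,0,0,0],[-0.08,0,0,0,0,0],[-0.08,0,0,0,0,0]]' -1

```

```text
clock: 12.98
eef_pos: [0.5459, -0.002, 0.0627]
tool_rot: [0.488, -0.512, 0.517, -0.483]
ft_force: [1.8, -17.2, 1.1]
grip_width: 0.0001
```

Gripped (≈17 N push, well under 60). Backing off and rising, then locating the key.

```bash
python3 -m handwheel '[[0.15,0,0,0,0,0],[0.7,0,0,0,0,0],[0.8,-1.5,0,0,0,0],[0.8,-3.5,0,0,0,0],[0.8,-5.5,0,0,0,0]]' -
python3 - <<'E'
from h import *
s=cam("scene");t=cam("top");x,y,a=fit()
inv=lambda P:(R.from_euler("z",-a).apply(P-[x,y,0])).round(4)
us=lambda l:np.array(l)/6.5+[340,195]-.5
ut=lambda l:np.array(l)/8+[210,215]-.5
print("bow mid scene",inv(onz(s,us([[300,232]]),.119)),"top",inv(onz(t,ut([[298,145]]),.119)))
print("ridge top", inv(onz(t,ut([[110,365],[455,375]]),.125)), inv(onz(s,us([[120,85],[430,75]]),.125)))
crop(s,220,150,430,310,3.8,"s12.png");crop(t,200,200,330,290,6,"t12.png")
E
```

```text
clock: 13.6
eef_pos: [0.5436, -0.0163, 0.2007]
tool_rot: [-0.487, 0.514, -0.512, 0.486]
ft_force: [1.5, -0.4, -0.0]
grip_width: 0.0002
bow mid scene [[0.0195 0.1278 0.119 ]] top [[0.0223 0.1292 0.119 ]]
ridge top [[-0.0472  0.1811  0.125 ]
 [-0.0466  0.0776  0.125 ]] [[-0.0446  0.0772  0.125 ]
 [-0.0401  0.1799  0.125 ]]
```

View pics/s12.png

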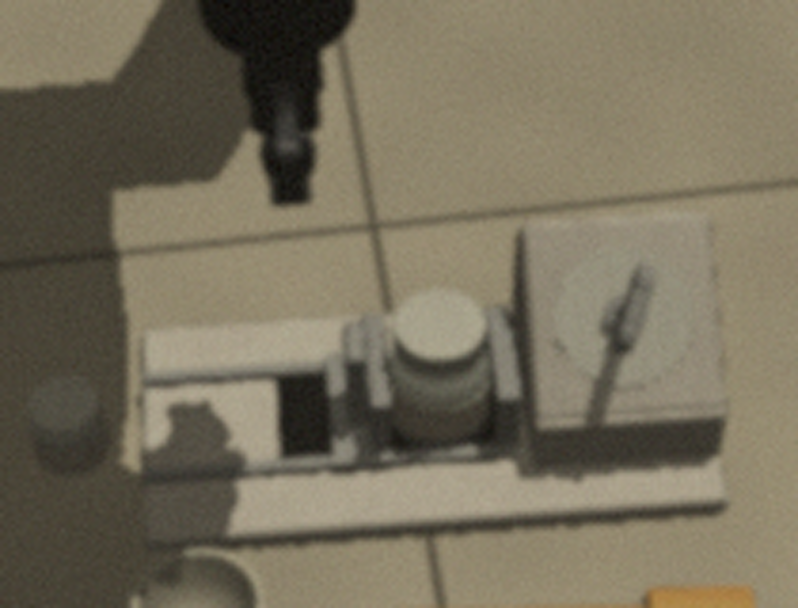

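View pics/t12.png

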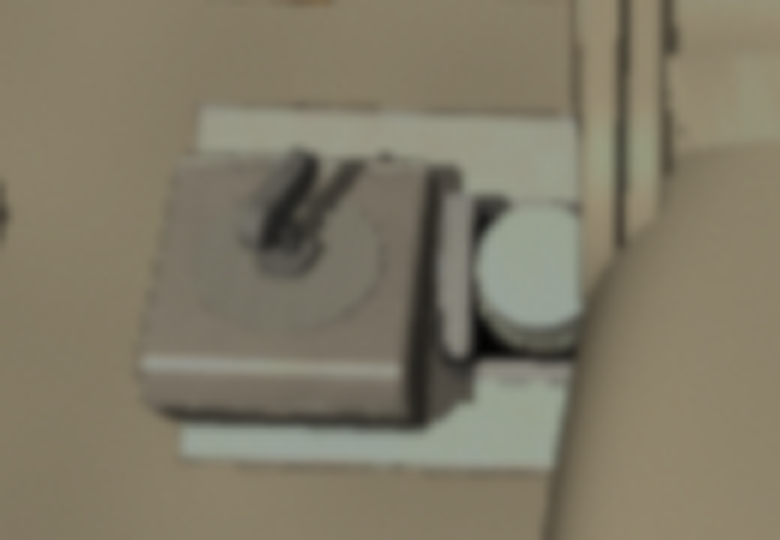

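```bash
cat >> h.py <<'E'
B=np.radians(35); KN=np.array([np.sin(B),0,np.cos(B)]); KX=np.array([np.cos(B),0,-np.sin(B)]); KY=np.array([0,1.,0])
def ow(v): return R.from_euler("z",fit()[2]).apply(v)
def onkey(c,uv,x0=.022,off=0):
    P0=W([[x0,.13,.119]])[0]+ow(KN)*off; n=ow(KN); o,d=ray(c,uv)
    P=o+d*(((P0-o)@n)/(d@n))[:,None]; return np.c_[(P-P0)@ow(KX),(P-P0)@ow(KY)]
E
python3 - <<'E'
from h import *
s=cam("scene");t=cam("top")
for c in(s,t): print(ray(c,[[320,240]])[0])
us=lambda l:np.array(l)/6.5+[340,195]-.5
ut=lambda l:np.array(l)/8+[210,215]-.5
for off in (0,.011):
    k=onkey(s,us([[318,160],[285,305]]),off=off)*1e3; d=k[1]-k[0]; print("scene",k.round(1),np.linalg.norm(d),np.arctan2(-d[1],d[0]),k.mean(0))
    k=onkey(t,ut([[260,195],[325,90]]),off=off)*1e3; d=k[1]-k[0]; print("top",k.round(1),np.linalg.norm(d),np.arctan2(-d[1],d[0]),k.mean(0))
# overlay bow centre axis
P=[W([np.array([.022,.13,.119])+KN*q])[0] for q in(-.038,-.012,0,.011)]
crop(s,340,195,430,285,6.5,"s13.png",P);crop(t,210,215,300,285,8,"t13.png",P)
E
```

```text
[ 1.31858686 -0.06329441  0.99882951]
[0.40148356 0.01057188 1.22273151]
scene [[-24.8   5.3]
 [ 21.2  -9.1]] 48.175389292511376 0.3029553241816516 [-1.78641553 -1.91600636]
top [[-20.8   8.1]
 [ 24.3  -6.1]] 47.21678910107406 0.3044096528831381 [1.75277024 0.98875736]
scene [[-23.5   3.4]
 [ 22.1 -10.8]] 47.715650161345756 0.30295532418165183 [-0.69813462 -3.68741058]
top [[-31.    5.7]
 [ 13.5  -8.2]] 46.5744071050931 0.30440965288313904 [-8.74141241 -1.25108333]
```

View pics/s13.png

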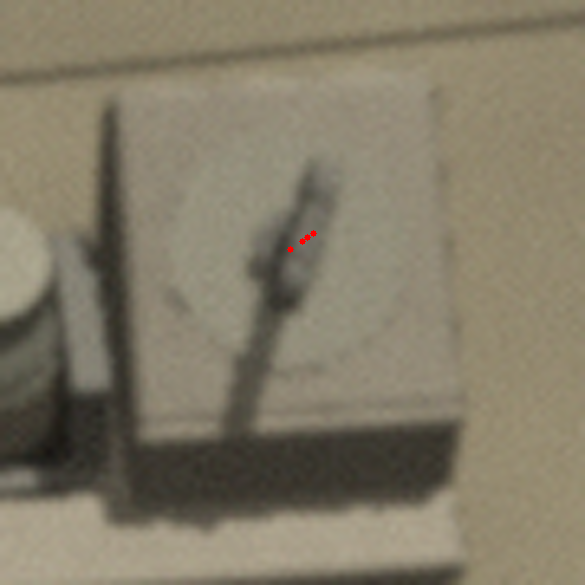

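View pics/t13.png

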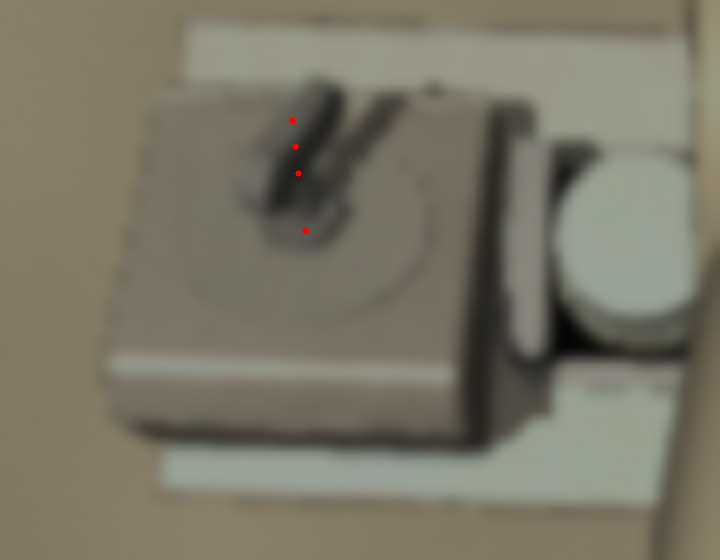

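The key overlay fits: hub axis within about 2 mm, bow angle ≈0.30 rad in both views, and jar held between the jaws. Next I spin the wrist toward the lower end of joint 6 while moving above the housing, so one clockwise grip can cover the whole wind.

```bash
python3 -m handwheel '[[-0.5,-0.4,0,0,-1,0],[-1.5,-0.8,0,0,-2,0],[-2.5,-1.2,0,0,-3,0],[-3.5,-1.6,0,0,-4,0],[-4.5,-2,0,0,-5,0]]' -
python3 -m handwheel '[[0,0,0,0,-1,0],[0,0,0,0,-2,0],[0,0,0,0,-3,0],[0,0,0,0,-4,0],[0,0,0,0,-5,0]]' 1
python3 -m handwheel '[[0,0,0,0,-1,0],[0,0,0,0,-2,0],[0,0,0,0,-3,0],[0,0,0,0,-4,0],[0,0,0,0,-5,0]]' 1
cat >> h.py <<'E'
def key(th,stand,sgn=-1,x0=.0215,y0=.1295):
    P=W([[x0,y0,.119]])[0]+ow(KN)*(stand-.017)
    go(P,-ow(KN),sgn*ow(KY*np.cos(th)+KX*np.sin(th)))
E
python3 - <<'E'
from h import *
key(.3,.1)
E
```

```text
clock: 14.42
eef_pos: [0.5494, 0.0963, 0.2477]
tool_rot: [0.659, -0.259, 0.256, -0.658]
ft_force: [0.9, -0.5, -0.6]
grip_width: -0.0001
clock: 15.05
eef_pos: [0.5494, 0.0955, 0.2473]
tool_rot: [-0.705, -0.043, 0.047, 0.706]
ft_force: [-0.6, -1.0, -0.1]
grip_width: 0.0849
clock: 15.68
eef_pos: [0.5494, 0.0955, 0.2474]
tool_rot: [-0.62, -0.337, 0.341, 0.622]
ft_force: [-0.3, 0.8, -0.2]
grip_width: 0.0852
shift [ 3.85  2.4  -1.08] turn [ 3.68 -9.89 -1.46] pos [0.5494 0.0955 0.2474] q [ 0.17  0.36  0.21  1.43  0.   -0.83]
```

```bash
python3 -m handwheel '[[0,0,0,0,-1,0],[0,-0.2,0,0,-2,0],[0,-0.6,0,0,-3,0],[0,-1,0,0,-4,0],[0,-1,0,0,-5,0]]' 1
python3 - <<'E'
from h import *
key(.3,.12)
E
```

```text
clock: 16.3
eef_pos: [0.5501, 0.0956, 0.2734]
tool_rot: [-0.418, -0.569, 0.57, 0.42]
ft_force: [0.2, 0.7, -0.7]
grip_width: 0.0857
shift [ 1.49  2.79 -4.04] turn [ 2.47 -5.07 -2.61] pos [0.5501 0.0956 0.2734] q [ 0.17  0.35  0.26  1.49  0.   -1.7 ]
```

```bash
python3 -m handwheel '[[0.2,0.1,-0.6,0.35,-0.7,-0.36],[0.4,0.2,-1.2,0.7,-1.4,-0.72],[0.6,0.4,-1.8,1,-2.1,-1.1],[0.8,0.7,-2.3,1.35,-2.8,-1.45],[1,1,-2.8,1.7,-3.5,-1.8]]' 1
python3 - <<'E'
from h import *
key(.3,.12)
E
```

```text
clock: 16.92
eef_pos: [0.6075, 0.1395, 0.2447]
tool_rot: [-0.073, -0.638, 0.672, 0.37]
ft_force: [-82.6, -13.6, 35.6]
grip_width: 0.0853
shift [-0.9   1.13 -1.62] turn [ 0.8  -1.58 -0.83] pos [0.6075 0.1395 0.2447] q [ 0.15  0.93  1.11  2.15  0.15 -2.37]
```

A large force reading; checking right away.

```bash
python3 - <<'E'
from h import *
s=cam("scene");t=cam("top");o=bot.get_obs();print(o["ft_force"],np.round(o["joint_pos"],3),np.round(o["joint_vel"],2),np.round(o["tau"],1),o["eef_pos"])
p,r,o=st();print(r.as_matrix().round(2))
crop(s,220,0,480,330,1.8,"s14.png");crop(t,150,130,390,310,3,"t14.png")
E
```

```text
[-0.02586506  0.47158771 -2.43286297] [ 0.155  0.941  1.105  2.145  0.148 -2.363] [-0.01 -0.13 -0.1   0.07 -0.01  0.07] [ -0.  -73.1  28.4   3.3   0.6  -0.4] [0.60907628 0.14037928 0.23470279]
[[-0.71 -0.41 -0.57]
 [ 0.59  0.09 -0.8 ]
 [ 0.38 -0.91  0.18]]
```

View pics/s14.png

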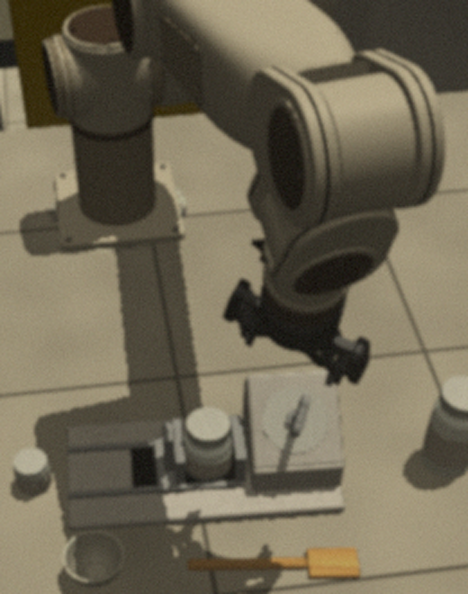

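View pics/t14.png

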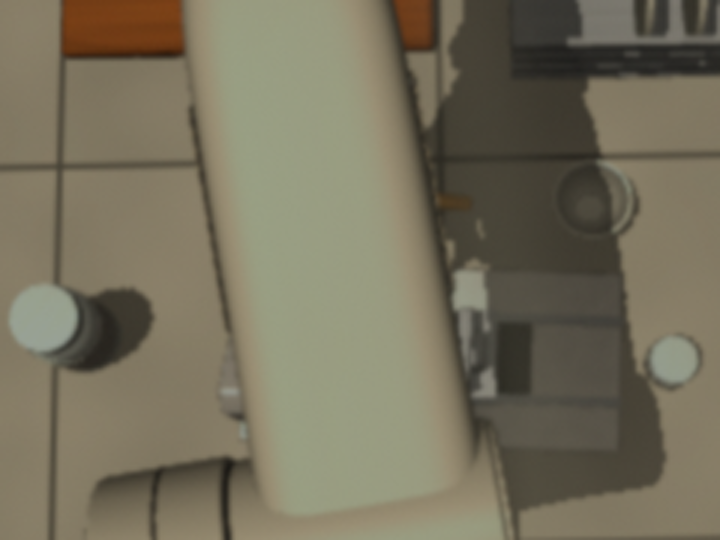

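That was inertia from too fast a wrist move: it now reads ~2 N and nothing is touching. I'll move slower. Joint 4 sits near its limit, so I check reach with a small fitted arm model.

```bash
python3 - <<'E'
from h import *
S=np.array([(.2414,.0037,1.3352,.5,.2308),(.39,-.03,1.15,.548,.1393),(.5,-.17,.89,.549,.0285),(.30,0,1.27,.5236,.1972),(.35,.07,1.29,.5448,.199),(.48,-.15,.95,.548,.0511),(.36,.21,1.43,.5575,.2474),(.35,.26,1.49,.558,.273)])
p,r,o=st();q=o["joint_pos"]
rows=[];b=[]
def add(q2,q3,pit,rr,z,w=1):
    f=q2-q3  # unknowns a2,a3,e,h,L  (r0=0)
    rows.append(np.array([np.sin(q2),np.cos(f),np.sin(f),0,np.cos(pit)])*w);b.append(rr*w)
    rows.append(np.array([np.cos(q2),-np.sin(f),np.cos(f),1,-np.sin(pit)])*w);b.append(z*w)
for a in S: add(a[0],a[1],np.pi/2,a[3],a[4])
add(q[1],q[2],q[1]-q[2]+q[3],np.hypot(*p[:2]),p[2])
A=np.array(rows);sol,res,rk,sv=np.linalg.lstsq(A,np.array(b),rcond=None);print(sol.round(3),(A@sol-b).round(3),sv.round(3))
E
```

```text
[0.477 0.393 0.019 0.204 0.364] [ 0.    -0.001 -0.     0.    -0.001  0.002 -0.002  0.002  0.001 -0.
  0.001 -0.003  0.002  0.    -0.002 -0.     0.     0.   ] [5.85  3.142 0.831 0.454 0.108]
```

Reach check: a full standoff along the face normal is out of reach. Sliding in from upslope along the bow, with fingers straddling it, stays well inside the joint limits.

```bash
cat >> h.py <<'E'
def key2(th,up,n=0.,sgn=-1,x0=.0215,y0=.1295):
    bx=ow(KX*np.cos(th)-KY*np.sin(th))
    P=W([[x0,y0,.119]])[0]+ow(KN)*(n-.017)-bx*up
    print(P.round(3)); go(P,-ow(KN),sgn*ow(KY*np.cos(th)+KX*np.sin(th)))
E
python3 - <<'E'
from h import *
key2(.3,.09,.03)
E
```

```text
[0.515 0.194 0.179]
shift [3.12 3.76 0.  ] turn [ 0.77 -1.6  -0.78] pos [0.6091 0.1404 0.2347] q [ 0.15  0.94  1.1   2.14  0.15 -2.36]
```

```bash
python3 -m handwheel '[[0.4,0.1,0,0,0,0],[1.1,0.3,0,0,0,0],[1.9,0.6,0,0.1,-0.2,-0.1],[2.6,0.9,0,0.2,-0.4,-0.2],[3.1,1.2,0,0.3,-0.6,-0.3]]' 1
python3 - <<'E'
from h import *
key2(.3,.09,.03)
E
```

```text
clock: 17.65
eef_pos: [0.5377, 0.1881, 0.249]
tool_rot: [-0.013, -0.64, 0.681, 0.355]
ft_force: [0.8, 0.4, -0.3]
grip_width: 0.0853
[0.515 0.194 0.179]
shift [-0.41  2.92 -0.29] turn [ 0.5  -1.   -0.54] pos [0.5377 0.1881 0.249 ] q [ 0.24  0.8   0.84  2.07  0.18 -2.4 ]
```

```bash
python3 -m handwheel '[[0,0.3,-0.05,0.1,-0.2,-0.1],[-0.1,0.9,-0.1,0.2,-0.4,-0.2],[-0.2,1.6,-0.2,0.3,-0.6,-0.3],[-0.3,2.3,-0.25,0.4,-0.8,-0.45],[-0.4,2.9,-0.3,0.5,-1,-0.55]]' 1
python3 - <<'E'
from h import *
key2(.3,.09,.0)
s=cam("scene");crop(s,300,110,480,300,3.1,"s15.png")
E
```

```text
clock: 18.27
eef_pos: [0.5166, 0.1941, 0.1766]
tool_rot: [0.093, -0.638, 0.689, 0.331]
ft_force: [0.3, -0.4, 0.6]
grip_width: 0.0856
[0.498 0.195 0.154]
shift [0.11 1.16 0.02] turn [-0.    0.    0.02] pos [0.5166 0.1941 0.1766] q [ 0.26  0.89  0.76  2.03  0.18 -2.58]
```

View pics/s15.png

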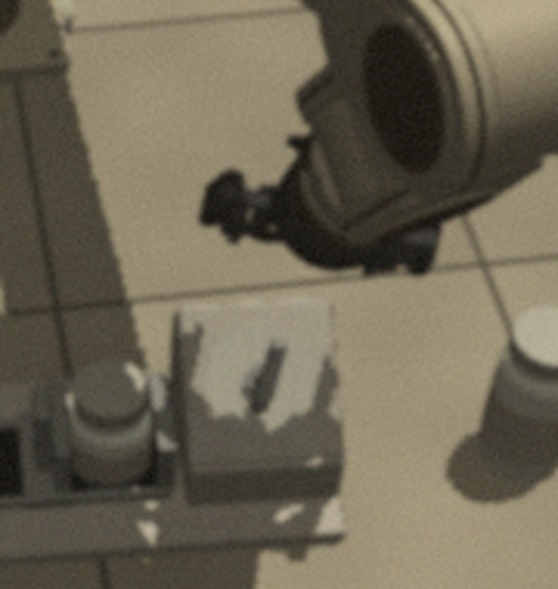

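The open gripper is aligned with the slope, upslope of the key; clear. Sliding in over the bow.

```bash
python3 -m handwheel '[[-0.2,0.3,0,0,0,0],[-0.7,0.7,0,0,0,0],[-1.3,1,0,0,0,0],[-1.9,1.15,0,0,0,0],[-2.4,1.15,0,0,0,0]]' 1
python3 - <<'E'
from h import *
key2(.3,.0,.0)
s=cam("scene");crop(s,300,110,480,300,3.1,"s16.png")
t=cam("top");crop(t,200,200,330,290,6,"t16.png")
E
```

```text
clock: 18.95
eef_pos: [0.5472, 0.1744, 0.1213]
tool_rot: [0.091, -0.638, 0.689, 0.331]
ft_force: [0.5, 0.4, 0.1]
grip_width: 0.0852
[0.567 0.165 0.105]
shift [-1.07  0.08  0.02] turn [ 0.01 -0.01  0.  ] pos [0.5472 0.1744 0.1213] q [ 0.22  0.98  0.8   1.98  0.16 -2.61]
```

View pics/s16.png

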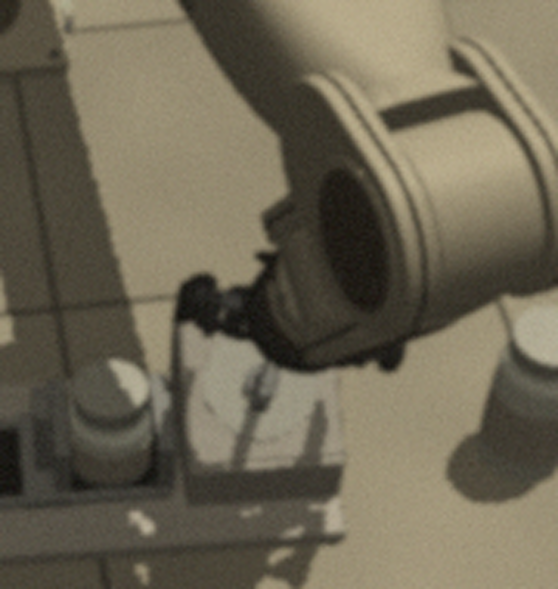

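```bash
python3 -m handwheel '[[-0.2,0.05,0,0,0,0],[-0.5,0.05,0,0,0,0],[-0.8,0.05,0.02,0,0,0],[-1.05,0.05,0.02,0,0,0],[-1.05,0.05,0.02,0,0,0]]' 1
python3 -m handwheel '[[0,0,0,0,0,0],[0,0,0,0,0,0],[0,0,0,0,0,0],[0,0,0,0,0,0],[0,0,0,0,0,0]]' -1
python3 - <<'E'
from h import *
key2(.3,.0,.0)
p,r,o=st();print("force tool",r.inv().apply(o["ft_force"]).round(1),"torq",r.inv().apply(o["ft_torque"]).round(2))
s=cam("scene");crop(s,300,110,480,300,3.1,"s17.png")
E
```

```text
clock: 19.68
eef_pos: [0.566, 0.1655, 0.1065]
tool_rot: [0.091, -0.638, 0.689, 0.331]
ft_force: [-1.1, 0.4, 0.4]
grip_width: 0.0852
clock: 20.3
eef_pos: [0.5662, 0.1674, 0.1073]
tool_rot: [0.091, -0.64, 0.688, 0.33]
ft_force: [2.1, 5.1, -0.1]
grip_width: 0.0094
[0.567 0.165 0.105]
shift [-0.09  0.06  0.07] turn [ 0.03  0.   -0.01] pos [0.5662 0.1674 0.1073] q [ 0.21  1.04  0.88  2.01  0.15 -2.62]
force tool [ 0.1 -0.9 -5.4] torq [-1.04  0.1   0.59]
```

View pics/s17.png

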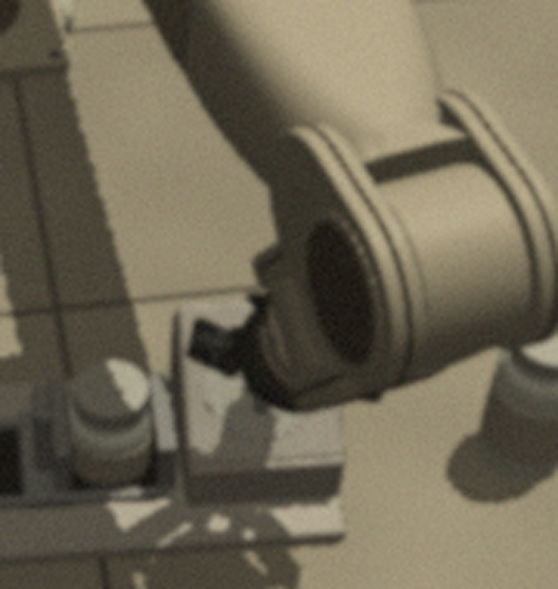

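Gripped (9.4 mm), with a 1.9 mm sideways offset, which I shift into the command while starting to wind clockwise.

```bash
python3 -m handwheel '[[0,0,-0.08,0,0.4,0],[0,0,-0.08,0,1.2,0],[0,0,-0.08,0,2,0],[0,0,-0.08,0,2.8,0],[0,0,-0.08,0,3.6,0]]' -1
python3 - <<'E'
from h import *
p,r,o=st();print("force tool",r.inv().apply(o["ft_force"]).round(1),"torq",r.inv().apply(o["ft_torque"]).round(2),o["joint_pos"][5],o["grip_width"])
key2(.3,0)
E
```

```text
clock: 20.98
eef_pos: [0.5667, 0.1681, 0.107]
tool_rot: [-0.128, -0.504, 0.683, 0.512]
ft_force: [1.1, 1.3, 0.7]
grip_width: 0.0091
force tool [ 0.9 -1.1 -1.2] torq [-0.77 -0.11  0.2 ] -1.98969745097819 0.009129198669295846
[0.567 0.165 0.105]
shift [-0.13  0.06  0.04] turn [ 0.02 -3.63 -0.  ] pos [0.5667 0.1681 0.107 ] q [ 0.21  1.04  0.89  2.01  0.15 -1.99]
```

Forces are small and it is turning. Continuing.

```bash
python3 -m handwheel '[[0,0,0,0,0.9,0],[0,0,0,0,1.8,0],[0,0,0,0,2.7,0],[0,0,0,0,3.6,0],[0,0,0,0,4.5,0]]' -1
python3 - <<'E'
from h import *
p,r,o=st();print("force tool",r.inv().apply(o["ft_force"]).round(1),"torq",r.inv().apply(o["ft_torque"]).round(2),o["joint_pos"][5],o["grip_width"])
E
python3 -m handwheel '[[0,0,0,0,0.9,0],[0,0,0,0,1.8,0],[0,0,0,0,2.7,0],[0,0,0,0,3.6,0],[0,0,0,0,4.5,0]]' -1
python3 - <<'E'
from h import *
p,r,o=st();print("force tool",r.inv().apply(o["ft_force"]).round(1),"torq",r.inv().apply(o["ft_torque"]).round(2),o["joint_pos"][5],o["grip_width"])
s=cam("scene");crop(s,300,110,480,300,3.1,"s18.png")
E
```

```text
clock: 21.6
eef_pos: [0.5675, 0.1683, 0.1064]
tool_rot: [-0.38, -0.271, 0.582, 0.666]
ft_force: [4.5, 2.1, -2.2]
grip_width: 0.0091
force tool [ 3.1 -0.7 -4.5] torq [-1.27 -0.13 -0.6 ] -1.203750088406477 0.009069950254539556
clock: 22.22
eef_pos: [0.5682, 0.1677, 0.1059]
tool_rot: [-0.574, 0.004, 0.392, 0.719]
ft_force: [6.5, 1.3, -3.4]
grip_width: 0.0091
force tool [ 6.8 -0.8 -3. ] torq [-0.92 -0.11 -1.47] -0.4184116933964495 0.009058930479745987
```

View pics/s18.png

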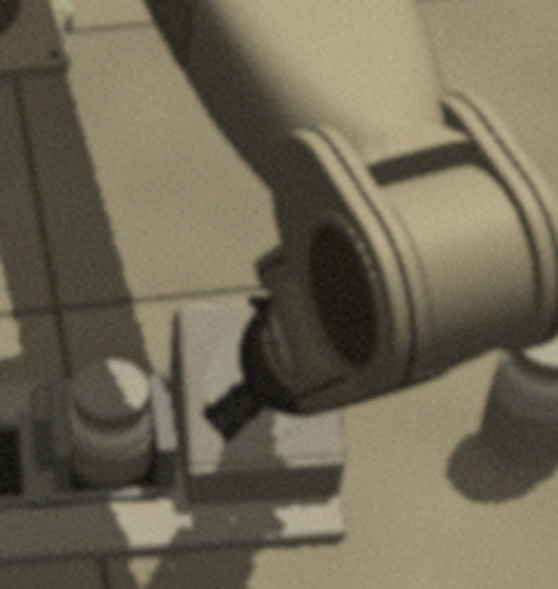

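The gripper has turned with the key (≈126° so far), forces are low, and the jar is untouched.

```bash
for i in 1; do python3 -m handwheel '[[0,0,0,0,0.9,0],[0,0,0,0,1.8,0],[0,0,0,0,2.7,0],[0,0,0,0,3.6,0],[0,0,0,0,4.5,0]]' -1; done
python3 - <<'E'
from h import *
p,r,o=st();print("force tool",r.inv().apply(o["ft_force"]).round(1),"torq",r.inv().apply(o["ft_torque"]).round(2),o["joint_pos"][5],o["grip_width"])
E
python3 -m handwheel '[[0,0,0,0,0.9,0],[0,0,0,0,1.8,0],[0,0,0,0,2.7,0],[0,0,0,0,3.6,0],[0,0,0,0,4.5,0]]' -1
python3 - <<'E'
from h import *
p,r,o=st();print("force tool",r.inv().apply(o["ft_force"]).round(1),"torq",r.inv().apply(o["ft_torque"]).round(2),o["joint_pos"][5],o["grip_width"])
E
```

```text
clock: 22.9
eef_pos: [0.5684, 0.1667, 0.1058]
tool_rot: [0.681, -0.279, -0.142, -0.662]
ft_force: [7.0, -1.1, -3.0]
grip_width: 0.0086
force tool [ 7.5 -1.6  0.4] torq [-0.07 -0.16 -1.84] 0.36697073436015565 0.008608106096109538
clock: 23.52
eef_pos: [0.5679, 0.1658, 0.1061]
tool_rot: [0.684, -0.511, 0.129, -0.504]
ft_force: [5.9, -4.5, -1.0]
grip_width: 0.0091
force tool [ 6.7 -2.7  2.1] torq [ 0.66 -0.13 -1.44] 1.152346402843117 0.009106064734296369
```

```bash
python3 -m handwheel '[[0,0,0,0,0.7,0],[0,0,0,0,1.4,0],[0,0,0,0,2,0],[0,0,0,0,2.5,0],[0,0,0,0,2.9,0]]' -1
python3 - <<'E'
from h import *
p,r,o=st();print("force tool",r.inv().apply(o["ft_force"]).round(1),"torq",r.inv().apply(o["ft_torque"]).round(2),o["joint_pos"][5],o["grip_width"])
E
python3 -m handwheel '[[0,0,0,0,0.15,0],[0,0,0,0,0.3,0],[0,0,0,0,0.45,0],[0,0,0,0,0.6,0],[0,0,0,0,0.7,0]]' -1
python3 - <<'E'
from h import *
p,r,o=st();print("force tool",r.inv().apply(o["ft_force"]).round(1),"torq",r.inv().apply(o["ft_torque"]).round(2),o["joint_pos"][5],o["tau"][5],o["grip_width"])
E
```

```text
clock: 24.15
eef_pos: [0.5674, 0.1656, 0.1064]
tool_rot: [0.631, -0.621, 0.295, -0.36]
ft_force: [2.9, -4.9, -0.8]
grip_width: 0.0086
force tool [ 5.1 -1.1  2.4] torq [ 0.91 -0.21 -1.01] 1.655705922487829 0.008603693058314415
clock: 24.78
eef_pos: [0.5672, 0.1656, 0.1065]
tool_rot: [-0.612, 0.641, -0.333, 0.322]
ft_force: [3.3, -4.9, -0.9]
grip_width: 0.0086
force tool [ 4.8 -1.3  3.4] torq [ 1.02 -0.32 -0.91] 1.7760376392444777 0.15904624946415424 0.00861743178508769
```

```bash
python3 -m handwheel '[[0,0,0,0,0.1,0],[0,0,0,0,0.2,0],[0,0,0,0,0.3,0],[0,0,0,0,0.4,0],[0,0,0,0,0.5,0]]' -1
python3 - <<'E'
from h import *
p,r,o=st();print("force tool",r.inv().apply(o["ft_force"]).round(1),"torq",r.inv().apply(o["ft_torque"]).round(2),o["joint_pos"][5],o["tau"][5],o["grip_width"])
E
```

```text
clock: 25.4
eef_pos: [0.5672, 0.1655, 0.1066]
tool_rot: [-0.598, 0.654, -0.358, 0.295]
ft_force: [2.2, -5.2, 0.3]
grip_width: 0.0091
force tool [ 4.9 -1.6  2.3] torq [ 0.99 -1.7  -1.28] 1.859354850125784 1.6507482156157494 0.009140076623270049
```

Torque rose sharply to 1.7 N m: the key is against its stop. Easing slightly, opening, then sliding off along the bow toward +y, away from the jar.

```bash
python3 -m handwheel '[[0,0,0,0,-0.15,0],[0,0,0,0,-0.3,0],[0,0,0,0,-0.4,0],[0,0,0,0,-0.4,0],[0,0,0,0,-0.4,0]]' -1
python3 -m handwheel '[[0,0,0,0,0,0],[0,0,0,0,0,0],[0,0,0,0,0,0],[0,0,0,0,0,0],[0,0,0,0,0,0]]' 1
python3 - <<'E'
from h import *
p,r,o=st();print(r.as_matrix().round(2),o["joint_pos"].round(2) if hasattr(o["joint_pos"],"round") else o["joint_pos"])
print("force tool",r.inv().apply(o["ft_force"]).round(1),"torq",r.inv().apply(o["ft_torque"]).round(2))
s=cam("scene");crop(s,300,110,480,300,3.1,"s19.png")
E
```

```text
clock: 26.02
eef_pos: [0.5672, 0.165, 0.1065]
tool_rot: [-0.609, 0.644, -0.338, 0.316]
ft_force: [2.4, -5.7, 0.3]
grip_width: 0.0085
clock: 26.65
eef_pos: [0.5663, 0.1678, 0.1068]
tool_rot: [-0.609, 0.645, -0.337, 0.317]
ft_force: [-0.3, -1.2, -0.2]
grip_width: 0.0857
[[-0.06 -0.57  0.82]
 [-1.    0.03 -0.05]
 [ 0.   -0.82 -0.57]] [0.21 1.04 0.89 2.01 0.15 1.79]
force tool [ 1.2  0.3 -0.1] torq [ 0.57  0.03 -0.03]
```

View pics/s19.png

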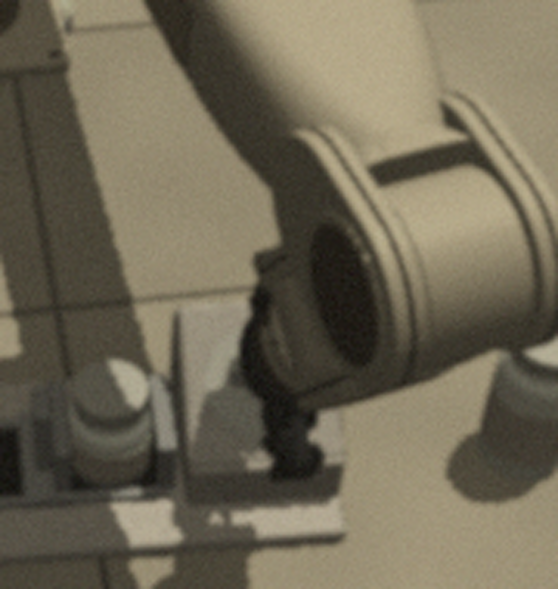

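```bash
python3 -m handwheel '[[-0.3,-0.05,0,0,0,0],[-0.8,-0.1,0,0,0,0],[-1.3,-0.2,0,0,0,0],[-1.8,-0.3,0,0,0,0],[-2.1,-0.5,0,0,0,0]]' 1
python3 - <<'E'
from h import *
p,r,o=st();print(np.round(o["joint_pos"],2))
s=cam("scene");crop(s,300,110,480,300,3.1,"s20.png")
E
```

```text
clock: 27.32
eef_pos: [0.5763, 0.2215, 0.1168]
tool_rot: [-0.609, 0.645, -0.336, 0.317]
ft_force: [0.4, 0.6, 0.1]
grip_width: 0.0856
[0.28 1.12 1.08 2.12 0.19 1.85]
```

View pics/s20.png

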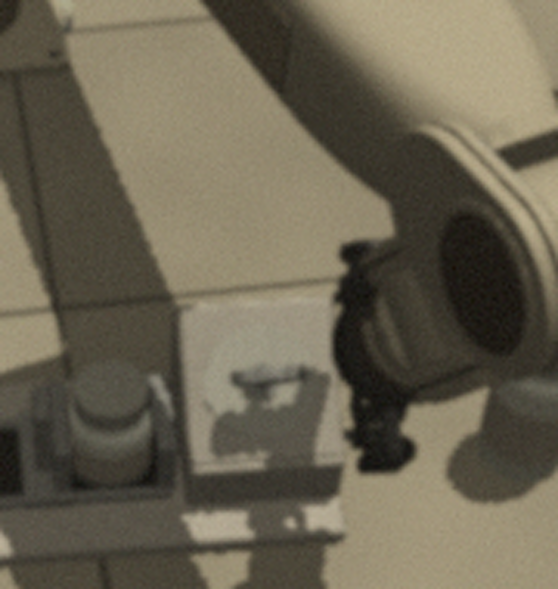

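The key bow now lies level across the slope (≈(270,378) in the crop): fully wound. Retreating upslope and clear.

```bash
python3 -m handwheel '[[0,-0.1,-0.4,0,0,0],[0,-0.2,-1.3,0,0,0],[0,-0.4,-2.4,0,0,0],[0,-0.6,-3.5,0,0,0],[0,-0.8,-4.5,0,0,0]]' 1
python3 -m handwheel '[[0,-0.3,-0.4,0,0,0],[-0.3,-0.8,-1.2,0,0,0],[-0.8,-1.3,-2,0,0,0],[-1.3,-1.7,-2.6,0,0,0],[-1.5,-1.9,-3,0,0,0]]' 1
python3 - <<'E'
from h import *
x,y,a=fit()
inv=lambda P:(R.from_euler("z",-a).apply(P-[x,y,0])).round(4)
s=cam("scene");t=cam("top");print(st()[0])
crop(s,220,150,430,310,3.8,"s21.png");crop(t,150,180,390,320,3.3,"t21.png");cv2.imwrite("pics/s22.png",s["img"])
E
```

```text
clock: 28.0
eef_pos: [0.4952, 0.2251, 0.1986]
tool_rot: [-0.609, 0.645, -0.337, 0.317]
ft_force: [-0.1, 0.4, 0.2]
grip_width: 0.0851
clock: 28.62
eef_pos: [0.4598, 0.2642, 0.2757]
tool_rot: [-0.607, 0.645, -0.338, 0.32]
ft_force: [0.3, 1.2, -0.3]
grip_width: 0.0853
[0.45932282 0.26373171 0.27613049]
```

View pics/s21.png

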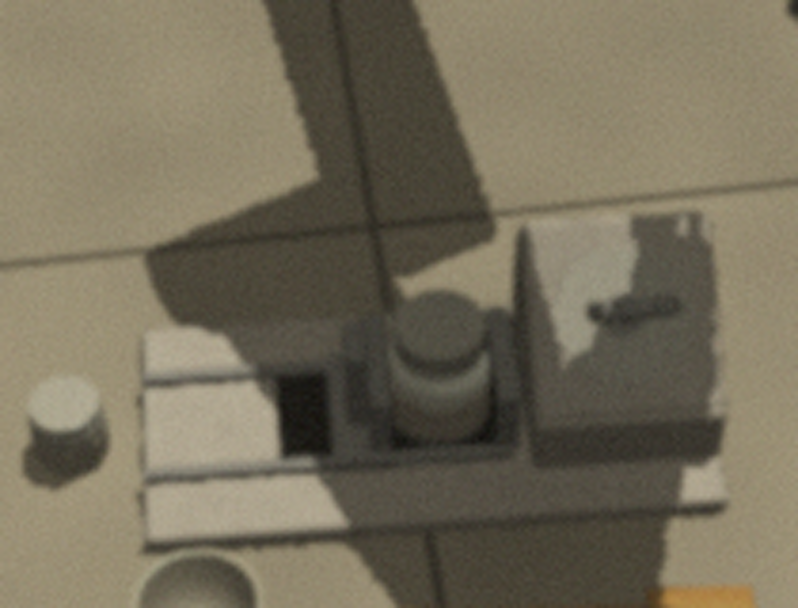

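View pics/t21.png

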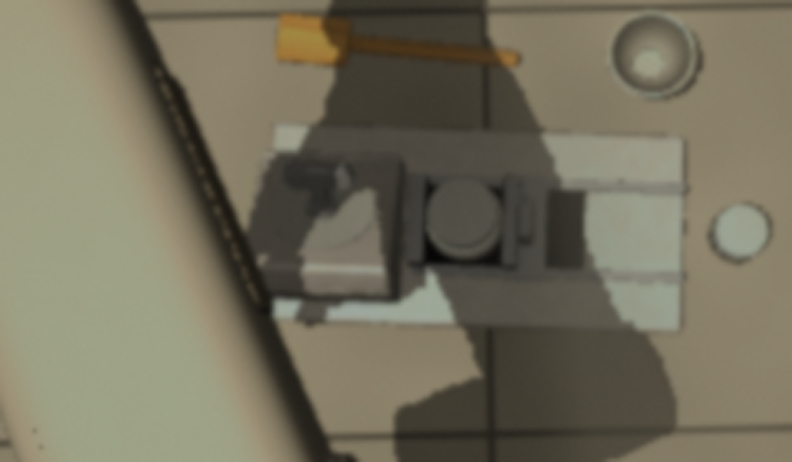

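View pics/s22.png

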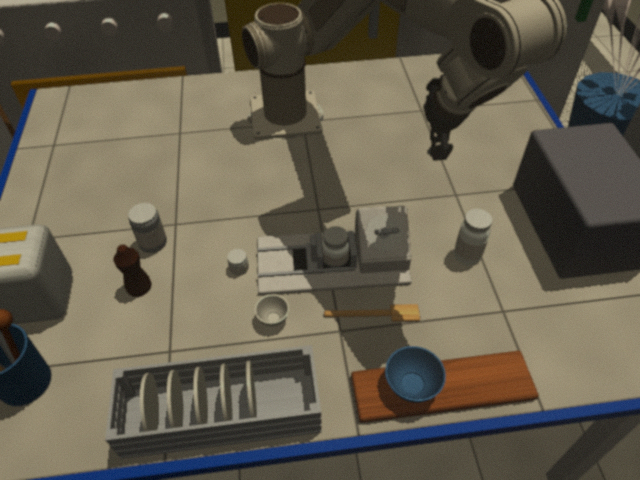

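Final views: jar upright between the jaws at (438,370), key bow across the slope at (635,308), and the other items in their starting places. Last numeric check, then hand in.

```bash
python3 - <<'E'
from h import *
x,y,a=fit()
inv=lambda P:(R.from_euler("z",-a).apply(P-[x,y,0])).round(4)
s=cam("scene");t=cam("top")
ut=lambda l:np.array(l)/3.3+[150,180]-.5
us=lambda l:np.array(l)/3.8+[220,150]-.5
print("faces",inv(onz(t,ut([[425,222],[502,222]]),.065)),"lid",inv(onz(t,ut([[464,213]]),.094)),inv(onz(s,us([[437,328]]),.094)))
k=onkey(s,us([[592,313],[680,303]]))*1e3;d=k[0]-k[1];print(k.round(1),np.arctan2(-d[1],d[0])%np.pi+np.pi)
E
```

```text
faces [[-0.003   0.0552  0.065 ]
 [-0.0009 -0.004   0.065 ]] lid [[0.0013 0.0241 0.094 ]] [[0.0043 0.0221 0.094 ]]
[[  0.1 -24.3]
 [ -2.2  24.5]] 4.665332103941996
```

```bash
python3 - <<'E'
from workcell import bot
bot.job_done()
E
```

```text
the job is handed in; nothing more can be done
```

The job is handed in, with the squat jar gripped between both jaws and the key wound to its stop. It took about 29 s of the 72 s. `job_done` reports no verdict.

1. **Jar:** I set it upright on the bed and let go, then slid the moving jaw shut with about a 17 N push, against the 60 N limit. The last pictures show the jar 1 to 4 mm from the centre line and 59 mm between the jaw faces. The jar is 60 mm wide, so it is snug to within the measurement error.
2. **Key:** I wound it clockwise in one grip until the torque jumped to 1.7 N m at the stop, then eased off slightly and let go. From the last picture it reads about 4.67 rad, against the stop at 4.7.
3. **Everything else:** the other items look where they started in the last picture, judged by eye and not measured. The gripper is open and clear of everything.

One reading stood out: a brief 83 N wrist force during a fast reorientation in free air, below the 120 N limit. It was down to about 2 N at the next look. Nothing was touching in the pictures taken then, so I put it down to inertia and moved more slowly after that.

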